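Dock the angle plate under the T-head stud

TASK

Dock the blue angle plate on its aluminium base: slide it forward so that its turned-up nose rides up over the stud's long brass head and tilts it, until the eye has passed the head and the whole foot has come down flat on the low front deck. Then draw the plate back until its heel rests against the step, so that the head overlaps both ends of the eye and the plate cannot lift off, and let go. Leave the dropper bottle where it stands.

Things in the scene. Friction and masses are not known exactly. Their poses are not given: they have to be found in the camera images.
- dock_base: Aluminium base, 255 x 92 mm, fixed. Origin at worktop height under its stud's axis; +x is the way the plate slides on, z up. Front deck (x -65 to +55 mm) 10 mm high; rear deck (x -200 to -65 mm) a step 5 mm higher, 15 mm above the worktop. Dark side rails, 76 mm apart inside, tops 23 mm high, x -200 to 0 mm.
- stud_head (a point): Centre of the top of the stud's brass oblong head, 35 mm above the worktop. The head is 54 mm long (along the base's x, -27 to +27 mm), 20 mm wide and 4 mm thick, on a shank of 14 mm diameter; its underside is 21 mm above the front deck.
- angle_plate: Loose blue angle plate, 0.3 to 0.6 kg. Origin: middle of its eye, on the foot's underside; x to the nose, z up. Foot 70 mm wide, 4 thick, heel at x -65 mm; eye 44 (x) x 30 mm; nose turned up to x 82 mm, 25 mm high. Pushed on (up to 15 N) the nose climbs the head; the eye drops over it 6 to 12 mm past the stud axis; the shank stops it at 15 mm. Back against the step: origin on the stud axis.
- upright (a point): Centre of the plate's upright wall at its heel: 8 mm thick (plate's x), 60 mm wide, top 42 mm above the foot's underside; this point is 61 mm behind the plate's origin, 22 mm above the underside. Push its back face, pull its front face. With the plate fully forward some 15 mm lie between the front face and the stud's head, but the wall stands 17 mm higher than the head.
- oil_dropper: Small brown dropper bottle with a black cap, 33 mm wide, 102 mm tall, origin under its centre; to be left alone.
Not all that is in view belongs to the job. There is more than one size of the angle_plate; the one meant has the size given above.

How it is judged:
At the end, for the whole second after the job is handed in: The angle plate lies flat (within 0.04 rad) on the front deck, origin within 2.5 mm above it, its eye's middle no more than 3.5 mm ahead of or 4 mm behind the stud axis, so that the head overlaps both ends of the eye; plate at rest (x of angle_plate in the frame of dock_base between -0.004 and 0.0035 m and z of angle_plate in the frame of dock_base between 0.007 and 0.0125 m and angle between angle_plate's own z axis and vertical below 0.04 rad and linear speed of angle_plate below 0.01 m/s); the robot touches nothing.
It fails at once if the dropper bottle is moved by more than 30 mm (distance of oil_dropper from where it was at the start of the episode above 0.03 m).
It also fails if it takes over 40 s, if anything falls off the work surface, if the arm or the gripper's body presses on something with over 40 N, if the wrist force passes 120 N, or if a joint passes its speed limit or range.

ROBOT

A 7-joint arm with a two-finger parallel gripper is mounted at the origin on a cart in front of the work surface, level with it; the furniture and walls round the work are solid. World frame = base frame: x ahead of the robot, y to its left, z up, the work surface at z = 0. Lengths are in m, angles in rad, forces in N, time in s.
With the tool pointing down it reaches from about 0.425 to 0.825 m from the base axis. Payload 3.6 kg.
Tool frame: the origin (TCP) lies on the centre line of the jaws, within the pads' length; the fingertips stand 14 mm ahead of it and the grasp point (between the pads) lies 5 mm behind it; z points along the fingers, y is the line along which they close (so a half turn about z gives the same grasp; the last joint's range is limited). The gripper opens to 93 mm and grips with 3 to 60 N. Pads are 15 mm wide; open, the fingers measure 128 mm over their backs; the gripper's body (75 mm by 188 mm) begins 65 mm behind the grasp point.
Start: joints at [-1.187, 0.615, -0.013, 1.423, 0.008, 1.103, -0.04], TCP at [0.26, 0.596, 0.233] pointing down, gripper open.
Joint ranges: [-3.12, 3.12], [-0.3, 2.06], [-1.34, 1.32], [0.26, 2.42], [-1.36, 4.5], [0.01, 1.98], [-2.84, 2.84]. Speed limits (rad/s): [2.79, 2.79, 3.14, 3.14, 3.14, 3.14, 3.14].

INTERFACE

Orientations are given as a unit quaternion [x, y, z, w].
In Python, from rig import robot, viewer, order gives the robot as it stands.
- The arm moves only by the tool carry_out, never from a script. Its argument "series" is a list of rows, each a list of 5 numbers: the shift along the tool's x, y, z in cm, then the turn about the tool's z in rad, then the opening, from -1 (shut) to 1 (fully open), so that 0 is half open. In form: [[dx, dy, dz, spin, fingers], ...]. A call has 1 to 20 rows; each row is the pose to reach, as a shift and turn from the pose commanded when the call began, along the tool's axes at that moment; what a row does not reach only later rows make up. A row lasts 1/10 s, in which the tool goes at most 50 mm and 8.59 degrees, less where a joint would pass 70% of its speed; a pose out of reach is approached as far as the arm can. A call with a gripper value outside its range is refused whole. The fingers move at their own pace and stop on an object; the grip force is fixed at half the most. Time passes only in rows, so rows that repeat a pose let the fingers close. It gives the time, the measured TCP pose, the force, the opening and the grip force at its end, in the units of the state.
- robot.get_state(): the state, without advancing time (a new reading comes with each control period).
- viewer.snapshot(name): name is "scene" or "side" or "wrist"; returns (picture, depth): 384x512x3 uint8, red, green, blue; 384x512 float32, m along the optical axis (not along the pixel's ray), 0 where there is no reading.
- viewer.get_calibration(name): a dict with "fov_y" (degrees; the focal length in pixels is half the picture's height over the tangent of half this angle, whatever the lens; pixels are square), "cx", "cy" (the principal point, pixels), "camera_from_world" (4x4, takes a point from world to camera coordinates). Camera axes: x right, y down, z forward; pixel columns grow to the right and rows downward; lengths in m; the calibration is good to about 2 mm. A picture is of the moment at which its call begins: read the wrist's pose just before it. get_calibration takes no time and is no camera call; for the wrist camera it gives the pose at the moment of the call.
- order.finish_job(): hands the job in; it is judged then, once.
The state is a dict: "t": time; "qpos": joint angles; "dq": joint speeds; "tau": joint torques, N m; "tool_pos": TCP position; "tcp_rot": TCP orientation; "wrist_force": force on the tool from outside, world axes, zero at the start; "torque": the same for the moment, N m; "grip_width": opening from 0.0 (shut) to 1.0 (fully open); "grip_force": force on a finger pad.
Only numpy, scipy, OpenCV 4.12 (cv2) and the standard library are available. Lean on these libraries where they do the work, as an engineer would, in place of code of your own. Each camera call takes 0.05 s, during which the arm holds its last target. There are 200 camera calls.

## Working session

There is one attempt and no reset: what is moved stays moved. The work goes in short steps, Python scripts to look and compute and a tool call to move; the robot and the scene stay as the last step left them, time stands still between calls to the robot, and variables do not carry over. Pictures are saved under pics/ and viewed, at most 10 in all, crops included, and the job is handed in when it is done.

Besides the shell and the picture viewer there is one more tool, called after "Emit:" as name([rows], argument=value, ...), one row to a line, values as JSON. carry_out: Moves the arm, as the interface text tells. Its arguments: {"type":"object","properties":{"series":{"type":"array"}},"required":["series"]}

```bash
mkdir -p pics; ls; cat > h.py <<'E'
import numpy as np, cv2
from rig import robot, viewer, order
def snap(n,f):
    c=viewer.get_calibration(n); p,d=viewer.snapshot(n)
    cv2.imwrite(f'pics/{f}.png',cv2.cvtColor(p,cv2.COLOR_RGB2BGR)); np.savez(f'pics/{f}.npz',p=p,d=d,T=c['camera_from_world'],k=[c['fov_y'],c['cx'],c['cy']])
    return p,d,c
def world(f):
    "per-pixel world points from depth"
    z=np.load(f'pics/{f}.npz'); p,d,T,k=z['p'],z['d'],z['T'],z['k']
    fl=p.shape[0]/2/np.tan(np.radians(k[0])/2)
    v,u=np.mgrid[:p.shape[0],:p.shape[1]]
    c=np.stack([(u-k[1])/fl*d,(v-k[2])/fl*d,d,np.ones_like(d)],-1)
    return p,d,(c@np.linalg.inv(T).T)[...,:3]
E
python3 - <<'E'
from h import *
for n in ['scene','side']:
    snap(n,n+'0')
a=[cv2.imread(f'pics/{n}0.png') for n in ['scene','side']]
cv2.imwrite('pics/both0.png',cv2.resize(np.vstack(a),(512,768))[:, :]) 
print(viewer.get_calibration('scene'),viewer.get_calibration('side')); print(robot.get_state())
E
```

```text
pics
{'fov_y': 49.12554105860684, 'cx': 254.03618694602292, 'cy': 191.47178960966065, 'camera_from_world': array([[ 7.27311294e-01, -6.86307689e-01, -1.94176378e-04,
        -1.67779066e-01],
       [-4.15023213e-01, -4.39593495e-01, -7.96563426e-01,
         4.04268820e-01],
       [ 5.46602246e-01,  5.79430164e-01, -6.04554936e-01,
         4.39111286e-01],
       [ 0.00000000e+00,  0.00000000e+00,  0.00000000e+00,
         1.00000000e+00]])} {'fov_y': 43.04462647321297, 'cx': 259.3075525596477, 'cy': 199.5627163965935, 'camera_from_world': array([[-0.98415438, -0.17729707, -0.00243072,  0.58901488],
       [-0.11289932,  0.63714317, -0.76243185, -0.08378178],
       [ 0.13672565, -0.75007621, -0.64706396,  1.15706589],
       [ 0.        ,  0.        ,  0.        ,  1.        ]])}
{'t': 0.1, 'qpos': array([-1.18647701,  0.61582937, -0.01261939,  1.42469428,  0.00810486,
        1.10343996, -0.04041294]), 'dq': array([-0.00122592, -0.00077393,  0.0006396 , -0.00561074,  0.00143662,
        0.00059035, -0.00071354]), 'tau': array([ 1.36658080e-03, -4.60046446e+01,  2.10047434e-01, -1.66246265e+01,
       -6.12048456e-02,  1.69421558e-02,  8.64692970e-05]), 'tool_pos': array([0.25930397, 0.59530287, 0.23160724]), 'tcp_rot': array([ 2.03940299e-01,  9.78982639e-01, -1.13912022e-03, -2.21105515e-04]), 'wrist_force': array([0.11162713, 1.23919734, 0.28314813]), 'torque': array([-0.01941398,  0.04699265,  0.03624013]), 'grip_force': 0.0, 'grip_width': 1.0029273914478583}
```

View pics/scene0.png

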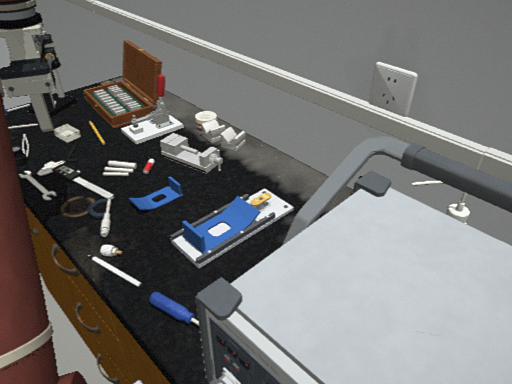

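View pics/side0.png

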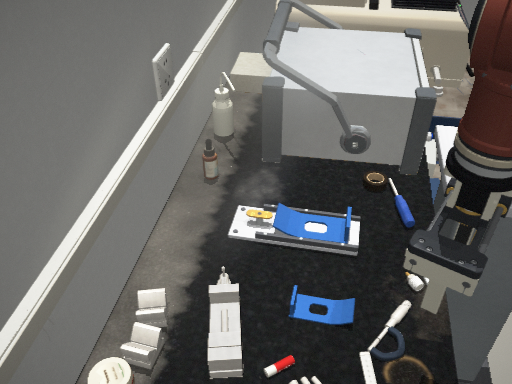

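The scene view shows the blue plate on the base with its upright at (195,235) and nose by the brass head at (262,200). A smaller blue decoy lies at (160,195). In the side view the base is at (300,228), the dropper at (210,160), and a big instrument box with a handle stands behind the base.

```bash
cat > m.py <<'E'
from h import *
import sys
def blue(p):
    h=cv2.cvtColor(p,cv2.COLOR_RGB2HSV); return cv2.inRange(h,(100,140,50),(118,255,255))
def brass(p):
    h=cv2.cvtColor(p,cv2.COLOR_RGB2HSV); return cv2.inRange(h,(14,110,110),(32,255,255))
def comps(m,a):
    n,l,s,c=cv2.connectedComponentsWithStats(m); return [(l==i,s[i],c[i]) for i in range(1,n) if s[i][4]>a]
E
python3 - <<'E'
from m import *
np.set_printoptions(precision=4,suppress=True)
for f in ['scene0','side0']:
    p,d,W=world(f); print(f,'valid',(d>0).mean())
    for nm,mk in (('blue',blue(p)),('brass',brass(p))):
        for m,s,c in comps(mk,25):
            m&=d>0; P=W[m]
            if len(P)<10: continue
            (cc,wh,an)=cv2.minAreaRect(P[:,:2].astype(np.float32)); bx=cv2.boxPoints((cc,wh,an))
            print(nm,s,c,'z',np.percentile(P[:,2],[2,50,98]),'rect',np.array(cc),np.array(wh),an, bx.ravel())
            t=P[P[:,2]>np.percentile(P[:,2],98)-.004]; print('   top',t.mean(0))
    # base in ROI
    cc=np.array([0,0])
p,d,W=world('side0')
for u,v in [(232,234),(240,208),(358,250),(360,222),(259,213),(348,228),(350,207),(278,210),(210,150),(265,160),(282,100),(420,160),(355,138),(360,95),(268,45),(400,80),(285,5)]: print((u,v),W[v,u])
P=W[(d>0)&(W[...,2]>.05)]; 
m=(P[:,0]>.3)&(P[:,0]<1)&(abs(P[:,1])<.75)
H,xe,ye=np.histogram2d(P[m][:,0],P[m][:,1],bins=[14,30],range=[[.3,1],[-.75,.75]])
Z=np.zeros_like(H)
i=((P[m][:,0]-.3)/.05).astype(int);j=((P[m][:,1]+.75)/.05).astype(int); np.maximum.at(Z,(i,j),P[m][:,2])
print((Z*100).astype(int))
E
```

```text
scene0 valid 0.9956766764322916
blue [128 176  55  34 736] [158.6793 196.2894] z [-0.0003  0.0041  0.0303] rect [0.41   0.5126] [0.1294 0.0864] 2.0401251316070557 [0.3438 0.5535 0.3469 0.4671 0.4762 0.4718 0.4732 0.5581]
   top [0.4494 0.4949 0.0296]
blue [ 182  196   78   57 1718] [221.1036 224.8318] z [0.017  0.0225 0.0574] rect [0.4488 0.3343] [0.1265 0.1705] 83.37076568603516 [0.3568 0.2813 0.5262 0.2616 0.5408 0.3872 0.3714 0.4069]
   top [0.3669 0.3099 0.0566]
blue [149 292  46  32 611] [170.3126 306.7709] z [0.0007 0.0195 0.0238] rect [0.2494 0.2294] [0.0236 0.1011] 10.979879379272461 [0.2281 0.2767 0.2474 0.1775 0.2706 0.182  0.2513 0.2812]
   top [0.2506 0.226  0.0218]
brass [ 89 122  16  23  85] [ 96.8118 132.7176] z [-0.0017  0.0058  0.0091] rect [0.4442 0.8755] [0.1529 0.0077] 78.51348876953125 [0.4252 0.8014 0.4328 0.7998 0.4632 0.9497 0.4557 0.9512]
   top [0.443  0.8665 0.0069]
brass [251 193  20  13 126] [260.119  199.1905] z [0.0327 0.0354 0.0374] rect [0.5532 0.315 ] [0.0735 0.0295] 22.060731887817383 [0.5136 0.3149 0.5247 0.2875 0.5928 0.3151 0.5817 0.3425]
   top 
[... 2588 characters left out ...]
0  0  0  0  0
   0  0  0  0  0  0]
 [ 0 13 13  0  0  0  0  6  6  6  6  0  0  0 17 17  0  0 10  0  0  0  0  0
   0  0  0  0  0  0]
 [ 0  0  0  0  0 18 20 21 21 21 21 21 21 21 21 21 21 21 21 21 21 21 21 21
  21 21 21 21 21 21]
 [10 12 14 14 14 14 14 22 24 25 27 28 30 31 33 35 36 38 40 41 43 44 46 48
  49 51 52 47 39 31]
 [ 0  0  0  0  0  0  0  0  0  0  0  0  0  0  0  0  0  0  0  0  0  0  0  0
   0  0  0  0  0  0]
 [ 0  0  0  0  0  0  0  0  0  0  0  0  0  0  0  0  0  0  0  0  0  0  0  0
   0  0  0  0  0  0]
 [ 0  0  0  0  0  0  0  0  0  0  0  0  0  0  0  0  0  0  0  0  0  0  0  0
   0  0  0  0  0  0]
 [ 0  0  0  0  0  0  0  0  0  0  0  0  0  0  0  0  0  0  0  0  0  0  0  0
   0  0  0  0  0  0]]
```

Emit:
carry_out([
  [-1.5, -1.7, 0, -0.03, 0],
  [-3, -3.4, 0, -0.06, -1],
  [-4.5, -5.1, 0, -0.1, -1],
  [-6, -6.9, 0, -0.14, -1],
  [-7.5, -8.6, 0, -0.18, -1],
  [-9, -10.3, 0, -0.22, -1],
  [-10.5, -12.1, 0, -0.26, -1],
  [-12, -13.8, 0, -0.3, -1],
  [-13.5, -15.5, 0, -0.34, -1],
  [-15, -17.2, 0, -0.38, -1],
  [-16.5, -19, 1, -0.41, -1],
  [-18, -20.7, 3, -0.41, -1],
  [-19.4, -22.4, 5, -0.41, -1],
  [-19.4, -22.4, 7, -0.41, -1],
  [-19.4, -22.4, 9, -0.41, -1],
  [-19.4, -22.4, 10, -0.41, -1],
  [-19.4, -22.4, 10, -0.41, -1],
  [-19.4, -22.4, 10, -0.41, -1],
])

```text
t: 1.9
tool_pos: [0.3481, 0.3135, 0.133]
tcp_rot: [0.0, 1.0, 0.0, 0.0]
wrist_force: [0.5, 0.2, 0.6]
grip_width: 0.005
grip_force: 0.0
```

```bash
python3 - <<'E'
from m import *
np.set_printoptions(precision=4,suppress=True)
snap('wrist','w1'); snap('side','s1')
a=cv2.hconcat([cv2.imread('pics/w1.png'),cv2.imread('pics/s1.png')[120:,150:450]]) if 0 else None
w=cv2.imread('pics/w1.png'); s=cv2.resize(cv2.imread('pics/s1.png')[160:290,200:400],(400,260))
o=np.zeros((384+260,512,3),np.uint8); o[:384]=w; o[384:,:400]=s
cv2.imwrite('pics/c1.png',cv2.resize(o,(470,591)))
for f in ['w1','s1']:
    p,d,W=world(f)
    for nm,mk in (('blue',blue(p)),('brass',brass(p))):
        for m,s,c in comps(mk,60):
            P=W[m&(d>0)]
            if len(P)<10 or P[:,0].mean()<.3: continue
            t=P[P[:,2]>.05] if nm=='blue' else P
            if len(t)>5: print(f,nm,c,'top',t.mean(0),t.min(0),t.max(0),'all',P.min(0),P.max(0))
E
```

```text
w1 blue [251.7919 216.1057] top [0.3665 0.3115 0.0567] [0.3134 0.2831 0.05  ] [0.3728 0.3423 0.208 ] all [0.3134 0.2784 0.0143] [0.3897 0.3475 0.208 ]
w1 blue [425.2453 288.5157] top [0.3249 0.3604 0.2195] [0.3243 0.3552 0.2182] [0.3258 0.3659 0.2204] all [ 0.3243  0.3552 -0.0001] [0.4733 0.5193 0.2204]
w1 blue [253.3582 303.5   ] top [0.3566 0.3133 0.1759] [0.3561 0.3123 0.172 ] [0.357  0.3146 0.1791] all [0.3561 0.3096 0.0184] [0.4878 0.3174 0.1791]
w1 brass [248.4927 273.4537] top [0.3192 0.3121 0.2219] [0.3146 0.3117 0.2147] [0.3276 0.3126 0.2253] all [0.3146 0.3117 0.2147] [0.3276 0.3126 0.2253]
w1 brass [258.4853 273.5098] top [0.3194 0.3147 0.2216] [0.3144 0.3143 0.1604] [0.3404 0.3152 0.2248] all [0.3144 0.3143 0.1604] [0.3404 0.3152 0.2248]
w1 brass [213.3226 324.5682] top [0.3273 0.3043 0.2309] [ 0.3256  0.2344 -0.0007] [0.5333 0.4756 0.2356] all [ 0.3256  0.2344 -0.0007] [0.5333 0.4756 0.2356]
s1 blue [311.7623 224.4916] top [0.3679 0.3168 0.0562] [0.3633 0.2864 0.0512] [0.3714 0.3448 0.0592] all [0.3633 0.2752 0.0146] [0.5101 0.351  0.0592]
s1 brass [258.9873 213.8344] top [0.5425 0.3136 0.0345] [0.5176 0.303  0.0315] [0.5678 0.3236 0.0376] all [0.5176 0.303  0.0315] [0.5678 0.3236 0.0376]
```

View pics/c1.png

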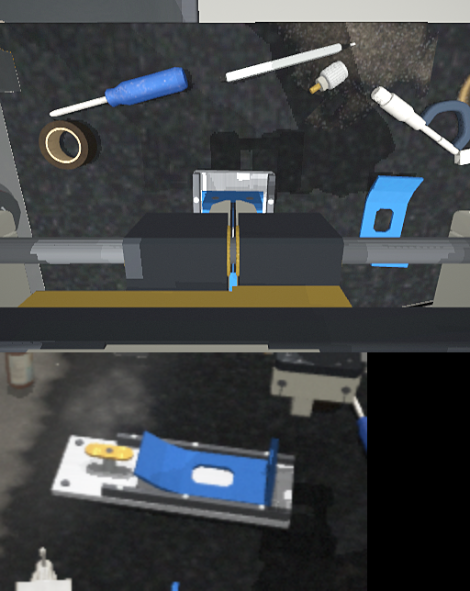

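The wrist view (lower part of the picture is the gripper) shows the closed fingers centred on the base. The side crop shows the plate flat on the rear deck and clear of the head. I'll descend behind the wall and start the push.

Emit:
carry_out([
  [0, 0, 2, 0, -1],
  [0, 0, 4, 0, -1],
  [0, 0, 6, 0, -1],
  [0, 0, 8, 0, -1],
  [0, 0, 9.3, 0, -1],
  [0, 0, 9.3, 0, -1],
  [-0.5, 0, 9.3, 0, -1],
  [-1, 0, 9.3, 0, -1],
  [-1.4, 0, 9.3, 0, -1],
  [-1.8, 0, 9.3, 0, -1],
  [-2.2, 0, 9.3, 0, -1],
  [-2.6, 0, 9.3, 0, -1],
  [-3, 0, 9.3, 0, -1],
  [-3.4, 0, 9.3, 0, -1],
  [-3.4, 0, 9.3, 0, -1],
])

```text
t: 3.5
tool_pos: [0.3813, 0.3128, 0.0397]
tcp_rot: [0.0, 1.0, -0.0, -0.001]
wrist_force: [-2.6, -0.8, -0.2]
grip_width: 0.004
grip_force: 1.8
```

Emit:
carry_out([
  [-0.4, 0, 0, 0, -1],
  [-0.8, 0, 0, 0, -1],
  [-1.2, 0, 0, 0, -1],
  [-1.6, 0, 0, 0, -1],
  [-2, 0, 0, 0, -1],
  [-2.4, 0, 0, 0, -1],
  [-2.8, 0, 0, 0, -1],
  [-3.2, 0, 0, 0, -1],
  [-3.6, 0, 0, 0, -1],
  [-4, 0, 0, 0, -1],
  [-4.4, 0, 0, 0, -1],
  [-4.8, 0, 0, 0, -1],
  [-5.2, 0, 0, 0, -1],
  [-5.6, 0, 0, 0, -1],
  [-6, 0, 0, 0, -1],
  [-6, 0, 0, 0, -1],
])

```text
t: 5.1
tool_pos: [0.4432, 0.3131, 0.0398]
tcp_rot: [0.001, 1.0, 0.0, 0.001]
wrist_force: [0.3, 0.4, -0.1]
grip_width: 0.002
grip_force: 0.1
```

```bash
cat > q.py <<'E'
from m import *
import sys
np.set_printoptions(precision=4,suppress=True)
f=sys.argv[1]; p,d,c=snap('side',f); p,d,W=world(f)
cv2.imwrite(f'pics/{f}c.png',cv2.resize(cv2.imread(f'pics/{f}.png')[150:290,180:420],(720,420)))
for nm,mk in (('blue',blue(p)),('brass',brass(p))):
    for m,s,c in comps(mk,30):
        P=W[m&(d>0)]
        if len(P)<10 or not(.3<P[:,0].mean()<.65 and .2<P[:,1].mean()<.4): continue
        print(nm,len(P),c,P.min(0),P.max(0))
        if nm=='blue':
            for a in np.arange(P[:,0].min(),P[:,0].max(),.015):
                t=P[(P[:,0]>=a)&(P[:,0]<a+.015)]; print('  x%.3f zmed %.4f zmax %.4f n%d'%(a+.0075,np.median(t[:,2]),t[:,2].max(),len(t)))
E
python3 q.py s2
```

```text
blue 1496 [260.787  213.3162] [0.4558 0.2766 0.0172] [0.5999 0.351  0.0741]
  x0.463 zmed 0.0288 zmax 0.0556 n85
  x0.478 zmed 0.0221 zmax 0.0280 n125
  x0.493 zmed 0.0265 zmax 0.0301 n162
  x0.508 zmed 0.0292 zmax 0.0347 n136
  x0.523 zmed 0.0329 zmax 0.0365 n116
  x0.538 zmed 0.0366 zmax 0.0414 n125
  x0.553 zmed 0.0406 zmax 0.0462 n196
  x0.568 zmed 0.0481 zmax 0.0547 n204
  x0.583 zmed 0.0595 zmax 0.0688 n225
  x0.598 zmed 0.0699 zmax 0.0741 n122
brass 90 [265.1111 214.6333] [0.5161 0.3024 0.0315] [0.5443 0.3234 0.0371]
```

View pics/s2c.png

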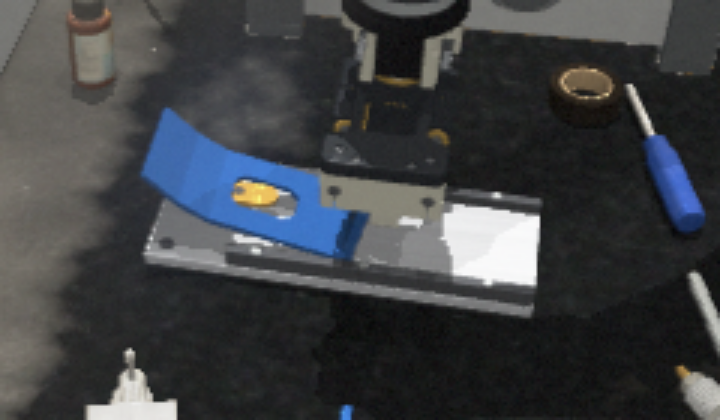

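The side crop shows the plate tilted, nose up at (170,130) over the head, with brass showing in the eye at (255,193). I'll continue the push.

Emit:
carry_out([
  [-0.3, 0, 0, 0, -1],
  [-0.6, 0, 0, 0, -1],
  [-0.9, 0, 0, 0, -1],
  [-1.2, 0, 0, 0, -1],
  [-1.5, 0, 0, 0, -1],
  [-1.8, 0, 0, 0, -1],
  [-2.1, 0, 0, 0, -1],
  [-2.4, 0, 0, 0, -1],
  [-2.7, 0, 0, 0, -1],
  [-3, 0, 0, 0, -1],
  [-3.3, 0, 0, 0, -1],
  [-3.5, 0, 0, 0, -1],
  [-3.7, 0, 0, 0, -1],
  [-3.7, 0, 0, 0, -1],
])

```text
t: 6.55
tool_pos: [0.4785, 0.3129, 0.0395]
tcp_rot: [0.0, 1.0, -0.0, -0.0]
wrist_force: [-2.1, 1.0, 0.2]
grip_width: 0.001
grip_force: 0.8
```

```bash
python3 q.py s3
```

```text
blue 1199 [242.6708 219.8055] [0.4879 0.2782 0.0098] [0.6342 0.3515 0.0537]
  x0.495 zmed 0.0233 zmax 0.0537 n98
  x0.510 zmed 0.0138 zmax 0.0161 n116
  x0.525 zmed 0.0139 zmax 0.0168 n88
  x0.540 zmed 0.0139 zmax 0.0174 n38
  x0.555 zmed 0.0134 zmax 0.0172 n58
  x0.570 zmed 0.0136 zmax 0.0166 n88
  x0.585 zmed 0.0143 zmax 0.0185 n175
  x0.600 zmed 0.0185 zmax 0.0235 n192
  x0.615 zmed 0.0254 zmax 0.0319 n207
  x0.630 zmed 0.0322 zmax 0.0359 n139
brass 137 [257.3431 213.8467] [0.5198 0.3034 0.0316] [0.5683 0.3237 0.0371]
```

View pics/s3c.png

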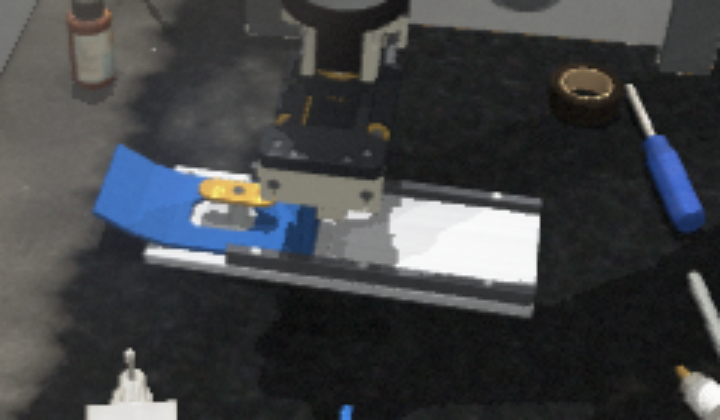

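The plate has dropped flat: the foot is level at z≈0.014 and the head is visible through the eye at (235,190). Next I'll lift, cross over the wall, lower in front of it with the tips above the head, and pull back.

Emit:
carry_out([
  [0.4, 0, 0, 0, -1],
  [0.4, 0, -1.5, 0, -1],
  [0.4, 0, -3.5, 0, -1],
  [0.4, 0, -4.5, 0, -1],
  [0.4, 0, -4.5, 0, -1],
  [-1, 0, -4.5, 0, -1],
  [-2.5, 0, -4.5, 0, -1],
  [-3.4, 0, -4.5, 0, -1],
  [-3.4, 0, -4.5, 0, -1],
  [-3.4, 0, -3.5, 0, -1],
  [-3.4, 0, -2.5, 0, -1],
  [-3.4, 0, -1.8, 0, -1],
  [-3.4, 0, -1.45, 0, -1],
  [-3.4, 0, -1.45, 0, -1],
  [-3.1, 0, -1.45, 0, -1],
  [-2.8, 0, -1.45, 0, -1],
  [-2.5, 0, -1.45, 0, -1],
  [-2.2, 0, -1.45, 0, -1],
  [-2.2, 0, -1.45, 0, -1],
])

```text
t: 8.5
tool_pos: [0.501, 0.3131, 0.0545]
tcp_rot: [0.0, 1.0, 0.0, 0.0]
wrist_force: [1.0, -0.6, 0.6]
grip_width: 0.005
grip_force: 0.3
```

```bash
python3 q.py s4
```

```text
blue 1242 [246.0569 219.9103] [0.4836 0.2788 0.0096] [0.6304 0.3506 0.0539]
  x0.491 zmed 0.0340 zmax 0.0539 n127
  x0.506 zmed 0.0136 zmax 0.0170 n127
  x0.521 zmed 0.0140 zmax 0.0165 n99
  x0.536 zmed 0.0138 zmax 0.0162 n34
  x0.551 zmed 0.0137 zmax 0.0158 n52
  x0.566 zmed 0.0138 zmax 0.0159 n74
  x0.581 zmed 0.0144 zmax 0.0190 n176
  x0.596 zmed 0.0181 zmax 0.0248 n195
  x0.611 zmed 0.0251 zmax 0.0312 n208
  x0.626 zmed 0.0320 zmax 0.0374 n150
brass 148 [258.3267 213.8533] [0.5185 0.3024 0.0309] [0.5679 0.3229 0.038 ]
```

Emit:
carry_out([
  [0.2, 0, 0, 0, -1],
  [0.4, 0, 0, 0, -1],
  [0.5, 0, 0, 0, -1],
  [0.6, 0, 0, 0, -1],
  [0.7, 0, 0, 0, -1],
  [0.7, 0, 0, 0, -1],
])

```text
t: 9.15
tool_pos: [0.495, 0.313, 0.0544]
tcp_rot: [0.001, 1.0, 0.0, 0.001]
wrist_force: [4.5, -0.4, 2.1]
grip_width: 0.005
grip_force: 1.9
```

Emit:
carry_out([
  [0.1, 0, 0, 0, -1],
  [0.2, 0, 0, 0, -1],
  [0.2, 0, 0, 0, -1],
])

```text
t: 9.45
tool_pos: [0.4948, 0.313, 0.0545]
tcp_rot: [0.001, 1.0, 0.001, 0.003]
wrist_force: [7.0, 0.6, -0.3]
grip_width: 0.006
grip_force: 3.4
```

```bash
python3 q.py s5
```

```text
blue 1238 [249.9493 219.7281] [0.4773 0.2748 0.0099] [0.6248 0.3487 0.0546]
  x0.485 zmed 0.0357 zmax 0.0546 n128
  x0.500 zmed 0.0139 zmax 0.0169 n127
  x0.515 zmed 0.0137 zmax 0.0172 n135
  x0.530 zmed 0.0137 zmax 0.0161 n38
  x0.545 zmed 0.0137 zmax 0.0160 n45
  x0.560 zmed 0.0137 zmax 0.0157 n69
  x0.575 zmed 0.0145 zmax 0.0177 n154
  x0.590 zmed 0.0184 zmax 0.0237 n188
  x0.605 zmed 0.0250 zmax 0.0314 n206
  x0.620 zmed 0.0324 zmax 0.0374 n148
brass 159 [258.9686 213.8428] [0.518  0.3018 0.0295] [0.5676 0.3251 0.0375]
```

The plate no longer moves while the force rises, so the heel is on the step. The nose is at x=0.625 as expected. I'll release.

Emit:
carry_out([
  [-0.3, 0, 0, 0, -1],
  [-0.7, 0, 0, 0, -1],
  [-0.7, 0, 0, 0, -1],
  [-0.7, 0, -1, 0, -1],
  [-0.7, 0, -3, 0, -1],
  [-0.7, 0, -6, 0, -1],
  [-0.7, 0, -9, 0, -1],
  [-0.7, 0, -12, 0, -1],
  [-0.7, 0, -12, 0, -1],
  [-0.7, 0, -12, 0, -1],
])

```text
t: 10.5
tool_pos: [0.4983, 0.3131, 0.1749]
tcp_rot: [0.0, 1.0, 0.0, 0.0]
wrist_force: [0.5, -0.1, -0.6]
grip_width: 0.005
grip_force: 0.0
```

```bash
python3 q.py s6
```

```text
blue 1337 [252.5793 219.0879] [0.4772 0.2741 0.0096] [0.6242 0.3514 0.054 ]
  x0.485 zmed 0.0461 zmax 0.0540 n182
  x0.500 zmed 0.0137 zmax 0.0228 n160
  x0.515 zmed 0.0138 zmax 0.0171 n143
  x0.530 zmed 0.0137 zmax 0.0169 n38
  x0.545 zmed 0.0138 zmax 0.0160 n44
  x0.560 zmed 0.0136 zmax 0.0160 n69
  x0.575 zmed 0.0145 zmax 0.0190 n152
  x0.590 zmed 0.0181 zmax 0.0234 n193
  x0.605 zmed 0.0250 zmax 0.0321 n206
  x0.620 zmed 0.0325 zmax 0.0372 n150
brass 158 [259.0252 213.8302] [0.5182 0.3023 0.0307] [0.5678 0.3243 0.0376]
```

View pics/s6c.png

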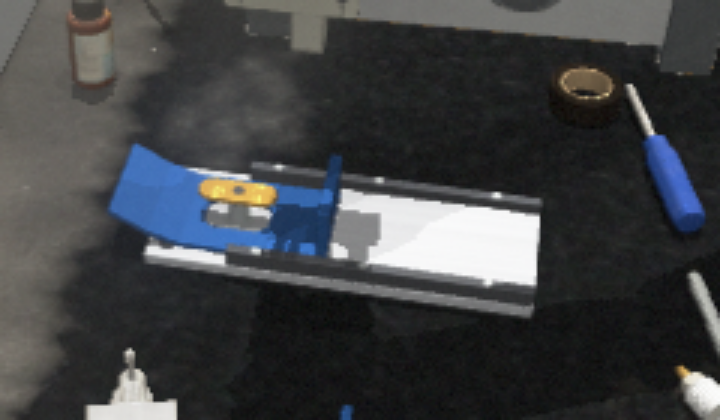

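The plate lies flat with the head (238,190) centred over the eye and the heel at the step (335,210). The gripper is clear, and the dropper is where it was.

```bash
python3 -c "
from rig import order; print(order.finish_job())"
```

```text
the job is handed in; nothing more can be done
None
```

The blue angle plate is docked: it lies flat on the front deck with its heel against the step and the stud's head over both ends of the eye. The gripper is clear, the dropper bottle was left alone, and the job was handed in at about 10.5 s; no verdict came back.

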